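Set out the preparation station

ROBOT

A 7-joint arm with a two-finger parallel gripper is mounted at the origin on a cart in front of the work surface, level with it; the furniture and walls round the work are solid. World frame = base frame: x ahead of the robot, y to its left, z up, the work surface at z = 0. Lengths are in m, angles in degrees, forces in N, time in s.
With the tool pointing down it reaches from about 0.425 to 0.875 m from the base axis. Payload 4.7 kg.
Tool frame: the origin (TCP) lies midway between the tips of the shut fingers; the grasp point (between the pads) lies 19 mm behind it (env.grip_point_offset is the distance from the TCP to the grasp point, in m); z points along the fingers, y is the line along which they close (so a half turn about z gives the same grasp; the last joint's range is limited). The gripper opens to 87 mm and grips with 3 to 60 N. Pads are 19 mm wide; open, the fingers measure 117 mm over their backs; the gripper's body (75 mm by 190 mm) begins 51 mm behind the grasp point.
Start: joints at [-65.655, 18.392, -4.016, 83.108, 1.295, 78.541, -3.26], TCP at [0.26, 0.596, 0.223] pointing down, gripper open.
Joint ranges: [-163.93, 163.93], [-17.29, 119.83], [-79.2, 71.16], [3.27, 140.29], [-89.18, 269.18], [5.43, 117.66], [-154.24, 154.24]. Speed limits (degrees/s): [147.25, 147.25, 180, 180, 180, 180, 180].

INTERFACE

Orientations are given as [roll, pitch, yaw] about the fixed x, y, z axes, in that order (R = Rz(yaw) Ry(pitch) Rx(roll)).
In Python, from cell import env gives the robot as it stands.
- The arm moves only by the shell command python3 -m jog 'ROWS' [FORCE]. ROWS is JSON, a list of rows, each a list of 7 numbers: the shift along the tool's x, y, z in m, then the turn, a rotation vector about the tool's x, y, z in rad, then the finger opening in m, from 0 to 0.087. A call has 1 to 12 rows; each row shifts and turns the commanded pose from where the row before left it, along the tool's axes as they then stand; what a row does not reach is not made up. A row lasts 1/12 s, in which the tool goes at most 41.7 mm and 7.16 degrees, less where a joint would pass 70% of its speed; a pose out of reach is approached as far as the arm can. A call is refused whole if a number of a shift passes 0.0417 or a number of a turn 0.125, either way. A call with a gripper value outside its range is refused whole. The fingers move at their own pace and stop on an object; FORCE is the grip in N (left out, the last holds). Time passes only in rows, so rows that do not move let the fingers close. It gives the time, the measured TCP pose, the force, the opening and the grip force at its end, in the units of the state.
- env.get_obs(): the state, without advancing time (a new reading comes with each control period).
- env.read_camera(name): name is "scene" or "top" or "wrist"; returns the picture (400x640x3 uint8, blue, green, red); there is no depth.
- env.get_calibration(name): a dict with "fov_y" (degrees; the focal length in pixels is half the picture's height over the tangent of half this angle, whatever the lens; pixels are square), "cx", "cy" (the principal point, pixels), "pose" (4x4, takes a point from camera to world coordinates). Camera axes: x right, y up, looking along -z (the intrinsics and any distortion apply to the point x, -y, -z); pixel columns grow to the right and rows downward; lengths in m; the calibration is good to about 2 mm. A picture is of the moment at which its call begins: read the wrist's pose just before it. get_calibration takes no time and is no camera call; for the wrist camera it gives the pose at the moment of the call.
- env.sign_off(): hands the job in; it is judged then, once.
The state is a dict: "time_s": time; "qpos": joint angles; "joint_velocities": joint speeds; "effort": joint torques, N m; "tool_pos": TCP position; "tool_rot": TCP orientation; "force": force on the tool from outside, world axes, zero at the start; "wrist_torque": the same for the moment, N m; "grip_width": finger opening in m; "grasp_force": force on a finger pad.
Only numpy, scipy, OpenCV 4.12 (cv2) and the standard library are available. Lean on these libraries where they do the work, as an engineer would, in place of code of your own. Each camera call takes 0.05 s, during which the arm holds its last target. There are 200 camera calls.

TASK

Set out the bench for sample preparation, each thing in the holder made for it: the round flask seated in the cork ring, the dropper bottle in the narrower round stand, the small beaker in the wider round stand, and the little carton flat in the rectangular tray, its long side along the tray's. Everything ends upright, inside its holder and let go; set the things down gently, without dropping them.

Things in the scene. Friction and masses are not known exactly. Their poses are not given: they have to be found in the camera images.
- flask: Loose clear-glass round-bodied boiling flask, 105 mm high, about 0.12 kg: a ball 64 mm in diameter (centre 29 mm above the origin, with a 28 mm flat underneath on which it stands) and a straight neck 22 mm in diameter from 63 to 99 mm height, then a lip 28 mm in diameter to the top; grip it by the neck. Origin: centre of the flat underside; z up along the neck.
- dropper: Loose amber dropper bottle, 92 mm high, about 0.09 kg: round body 35 mm in diameter, upright-sided to about 45 mm height and ending in a shoulder at 60 mm, with a black cap and rubber bulb (20 mm, then 13 mm in diameter) above it. Origin: centre of its underside; z up.
- beaker: Loose small clear-glass beaker, open at the top, 66 mm high, 53 mm in diameter at the sides, about 0.045 kg. Origin: centre of its underside; z up.
- carton: Loose small white cardboard carton, 34 mm (its x) by 53 mm (its y) by 22 mm high, lying flat. Origin: centre of its underside; z up.
- cork_ring: Fixed cork flask ring, a raised ring of speckled brown cork (flat brown stains on the worktop are not it): 80 mm in outer diameter, 24 mm high, with a round opening 52 mm wide at its top that forms a seat for a round flask. The flask's ball sinks in and centres itself; seated, the flask's underside is 14 mm above the ring's underside. Origin: centre of the ring's underside on the worktop; z up.
- narrow_stand: Fixed grey plastic round stand, the narrower of two: a shallow cup 14 mm high, recess 52 mm in diameter, wall 4 mm, floor 4 mm thick, foot flange 68 mm in diameter. Origin: centre of its underside on the worktop; z up.
- wide_stand: Fixed grey plastic round stand, the wider of two: a shallow cup 14 mm high, recess 70 mm in diameter, wall 4 mm, floor 4 mm thick, foot flange 86 mm in diameter. Origin: centre of its underside on the worktop; z up.
- tray: Fixed grey plastic rectangular tray, 56 mm (its x) by 75 mm (its y) outside and 7 mm high, walls and floor 3 mm thick, so the recess is 50 by 69 mm. Origin: centre of its underside on the worktop; z up.
There are look-alikes about, which are no part of the job. Several things look just like the beaker: the one meant starts farthest to the robot's left. What is shaped like the tray but orange is not meant.

How it is judged:
By the outcome, as a careful person would: the job done as asked, in the order asked, and still so for the second after the job is handed in, with the robot touching nothing.
It also fails if it takes over 122 s, if anything falls off the work surface, if the arm or the gripper's body presses on something with over 40 N, if the wrist force passes 120 N, or if a joint passes its speed limit or range.

## Working session

There is one attempt and no reset: what is moved stays moved. The work goes in short steps, Python scripts to look and compute and a shell command to move; the robot and the scene stay as the last step left them, time stands still between calls to the robot, and variables do not carry over. Pictures are saved under pics/ and viewed, at most 14 in all, crops included, and the job is handed in when it is done.

```bash
mkdir -p pics; ls
python3 - <<'E'
from cell import env
import cv2,numpy as np
np.set_printoptions(precision=4,suppress=True)
for n in("scene","top","wrist"):
    c=env.get_calibration(n);print(n,c)
for n in("scene","top"):
    cv2.imwrite(f"pics/{n}0.png",env.read_camera(n))
o=env.get_obs();print(o)
E
```

```text
pics
scene {'fov_y': 47.293786779576166, 'cx': 317.15806299237204, 'cy': 194.79189262138263, 'pose': array([[-0.4744,  0.3732, -0.7973, -0.7778],
       [-0.8803, -0.1984,  0.4309,  0.6198],
       [ 0.0026,  0.9063,  0.4227,  0.7798],
       [ 0.    ,  0.    ,  0.    ,  1.    ]])}
top {'fov_y': 42.49503731766512, 'cx': 319.3912047909699, 'cy': 198.82237950282135, 'pose': array([[ 0.0139,  0.989 , -0.1474,  0.3733],
       [-0.9999,  0.0141,  0.0001, -0.0948],
       [ 0.0022,  0.1473,  0.9891,  1.5395],
       [ 0.    ,  0.    ,  0.    ,  1.    ]])}
wrist {'fov_y': 59.4208924914459, 'cx': 323.1933689599492, 'cy': 197.48991268979157, 'pose': array([[ 0.3987, -0.8818, -0.2519,  0.1892],
       [ 0.9171,  0.3828,  0.1118,  0.6267],
       [-0.0021, -0.2756,  0.9613,  0.3829],
       [ 0.    ,  0.    ,  0.    ,  1.    ]])}
{'time_s': 0.1, 'qpos': array([-65.6548,  18.4362,  -4.0157,  83.1683,   1.2947,  78.5406,
        -3.2617]), 'joint_velocities': array([-0.0226, -0.1054, -0.0419, -0.1695,  0.1011, -0.0778,  0.0076]), 'effort': array([ -0.0004, -49.2577,  -0.406 , -31.3394,  -0.0642,   0.0396,
         0.0001]), 'tool_pos': array([0.2594, 0.5954, 0.2216]), 'tool_rot': array([-179.9001,    0.0051,  156.4628]), 'force': array([-0.2814,  0.0644,  0.5208]), 'wrist_torque': array([-0.0064,  0.052 , -0.0463]), 'grasp_force': 0.0, 'grip_width': 0.08682135189494139}
```

View pics/scene0.png

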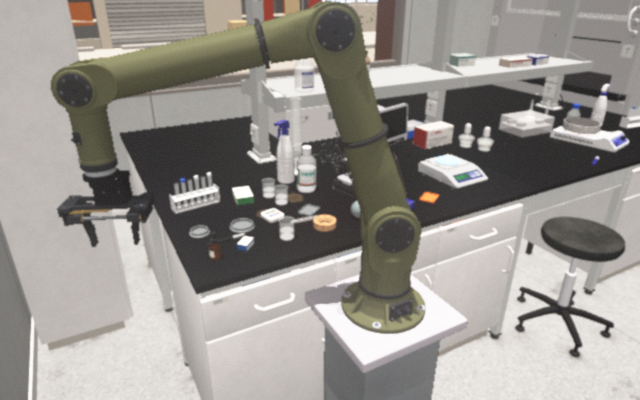

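View pics/top0.png

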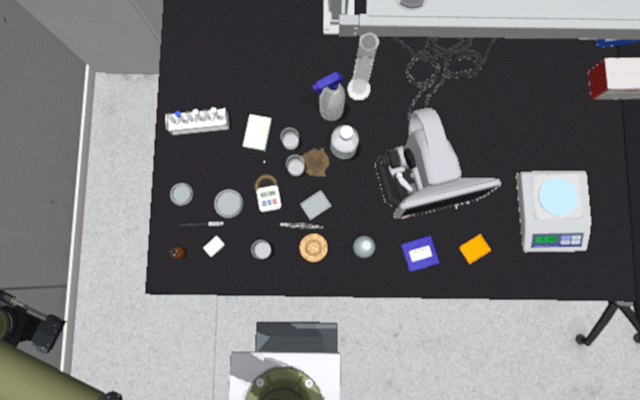

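Scene and top views. Top-view candidates:
- **Beakers:** (261,249), (290,138) and (295,165). The leftmost, (261,249), is the one meant.
- **Trays:** grey at (316,205); the orange one at (475,249) is a decoy.
- **Cork:** ring at (313,247); the stain at (316,162) is not it.
- **Stands:** narrow at (181,194), wide at (228,203).
- **Flask, dropper, carton:** flask (364,246), dropper (177,253). The carton is (214,246); the larger white things at (257,132), (268,199) and blue (420,253) are not it.

Next, one close crop to check these.

```bash
cat > h.py <<'E'
from cell import env
import cv2,numpy as np
from scipy.spatial.transform import Rotation as R
np.set_printoptions(precision=4,suppress=True)
def p2w(n,uv,z,c=None):
    c=c or env.get_calibration(n); f=200/np.tan(np.radians(c['fov_y']/2)); P=c['pose']
    uv=np.atleast_2d(uv).astype(float)
    d=np.c_[(uv[:,0]-c['cx'])/f,-(uv[:,1]-c['cy'])/f,-np.ones(len(uv))]@P[:3,:3].T
    return P[:3,3]+d*((z-P[2,3])/d[:,2])[:,None]
def crop(img,x0,y0,x1,y1,s,name):
    cv2.imwrite(f"pics/{name}.png",cv2.resize(img[y0:y1,x0:x1],None,fx=s,fy=s,interpolation=cv2.INTER_CUBIC))
E
python3 - <<'E'
from h import *
im=cv2.imread('pics/top0.png')
crop(im,160,150,400,270,3.3,'crop0')
for n,uv,z in [("dropper",(177,253),.05),("carton",(214,246),.022),("beaker",(261,249),.05),("flask",(364,246),.03),("cork",(313,247),.024),("narrow",(181,194),.014),("wide",(228,203),.014),("tray",(316,205),.007)]: print(n,p2w('top',uv,z))
E
```

```text
dropper [[0.4316 0.313  0.05  ]]
carton [[0.4547 0.2131 0.022 ]]
beaker [[0.4465 0.0715 0.05  ]]
flask [[ 0.4605 -0.2275  0.03  ]]
cork [[ 0.4558 -0.0781  0.024 ]]
narrow [[0.6093 0.3205 0.014 ]]
wide [[0.5841 0.1785 0.014 ]]
tray [[ 0.5827 -0.085   0.007 ]]
```

View pics/crop0.png

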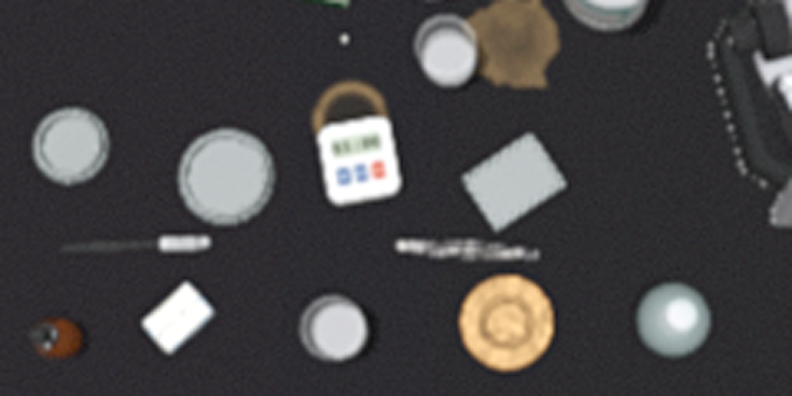

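The crop confirms the choices: dropper (57,338), carton (178,318), beaker (334,328), cork ring (507,322), flask (674,319), narrow stand (71,146), wide stand (226,176), grey tray (514,181). Next I move over the bench and look with the wrist camera.

```bash
cat >> h.py <<'E'
def plan(steps,wps=None):
    """one waypoint (x,y,z,yaw): print tool-axis rows, equal world steps"""
    o=env.get_obs();p=o['tool_pos'];yaw=o['tool_rot'][2]
    print('now',p,o['tool_rot'])
    for (x,y,z,yw),n in steps:
        d=(np.array([x,y,z])-p)/n; dy=((yw-yaw+180)%360-180)/n
        for i in range(n):
            s=R.from_euler('xyz',[180,0,yaw],degrees=True).inv().apply(d)
            if i==0 or abs(dy)>.3: print(np.round(s,4).tolist(),'turn',round(-np.radians(dy),4),'x',1 if abs(dy)>.3 else n)
            yaw+=dy
        p=np.array([x,y,z]);yaw=yw
    print('end')
E
python3 - <<'E'
from h import *
plan([((.50,.24,.25,90),12),((.50,-.17,.25,90),12)])
E
```

```text
now [0.2594 0.5954 0.2216] [-179.9001    0.0051  156.4628]
[-0.0302, -0.0191, -0.0024] turn 0.0967 x 1
[-0.0319, -0.0161, -0.0024] turn 0.0967 x 1
[-0.0333, -0.013, -0.0024] turn 0.0967 x 1
[-0.0344, -0.0097, -0.0024] turn 0.0967 x 1
[-0.0352, -0.0063, -0.0024] turn 0.0967 x 1
[-0.0356, -0.0029, -0.0024] turn 0.0967 x 1
[-0.0358, 0.0005, -0.0024] turn 0.0967 x 1
[-0.0355, 0.004, -0.0024] turn 0.0967 x 1
[-0.035, 0.0074, -0.0024] turn 0.0967 x 1
[-0.0341, 0.0107, -0.0024] turn 0.0967 x 1
[-0.0329, 0.014, -0.0024] turn 0.0967 x 1
[-0.0314, 0.0171, -0.0024] turn 0.0967 x 1
[-0.0342, 0.0, 0.0] turn -0.0 x 12
end
```

```bash
python3 -m jog '[[-0.030,-0.019,-0.0024,0,0,0.0967,0.087],[-0.032,-0.016,-0.0024,0,0,0.0967,0.087],[-0.033,-0.013,-0.0024,0,0,0.0967,0.087],[-0.034,-0.010,-0.0024,0,0,0.0967,0.087],[-0.035,-0.006,-0.0024,0,0,0.0967,0.087],[-0.036,-0.003,-0.0024,0,0,0.0967,0.087],[-0.036,0,-0.0024,0,0,0.0967,0.087],[-0.036,0.004,-0.0024,0,0,0.0967,0.087],[-0.035,0.007,-0.0024,0,0,0.0967,0.087],[-0.034,0.011,-0.0024,0,0,0.0967,0.087],[-0.033,0.014,-0.0024,0,0,0.0967,0.087],[-0.031,0.017,-0.0024,0,0,0.0967,0.087]]'
python3 -m jog '[[0,0,0,0,0,0,0.087],[0,0,0,0,0,0,0.087],[0,0,0,0,0,0,0.087]]'
python3 - <<'E'
from h import *
import pickle
c=env.get_calibration('wrist');im=env.read_camera('wrist')
pickle.dump(c,open('w1.pkl','wb'));cv2.imwrite('pics/w1.png',im)
print(c['pose'],env.get_obs()['tool_pos'])
E
```

```text
time_s: 1.1
tool_pos: [0.4997, 0.2387, 0.2512]
tool_rot: [-180.0, 0.0, 89.7]
force: [0.7, 0.7, 0.2]
grip_width: 0.087
grasp_force: 0.0
time_s: 1.35
tool_pos: [0.4987, 0.241, 0.251]
tool_rot: [-179.9, -0.0, 90.0]
force: [0.1, 0.4, 0.3]
grip_width: 0.0871
grasp_force: 0.0
[[ 1.     -0.001  -0.0001  0.4975]
 [ 0.001   0.9615  0.2747  0.3171]
 [-0.0002 -0.2747  0.9615  0.4125]
 [ 0.      0.      0.      1.    ]] [0.4983 0.2417 0.2509]
```

View pics/w1.png

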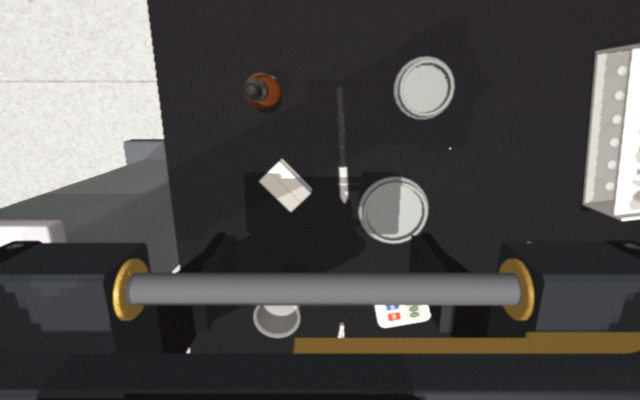

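The wrist view shows the dropper at (262,91), the carton centred at (286,185), the narrow stand at (424,88) and the wide stand at (393,210). Moving on to see the ring, tray and flask.

```bash
python3 -m jog '[[-0.0325,0,0,0,0,0,0.087],[-0.0325,0,0,0,0,0,0.087],[-0.0325,0,0,0,0,0,0.087],[-0.0325,0,0,0,0,0,0.087],[-0.0325,0,0,0,0,0,0.087],[-0.0325,0,0,0,0,0,0.087],[-0.0325,0,0,0,0,0,0.087],[-0.0325,0,0,0,0,0,0.087],[-0.0325,0,0,0,0,0,0.087],[-0.0325,0,0,0,0,0,0.087],[-0.0325,0,0,0,0,0,0.087],[-0.0325,0,0,0,0,0,0.087]]' >/dev/null
python3 -m jog '[[0,0,0,0,0,0,0.087],[0,0,0,0,0,0,0.087],[0,0,0,0,0,0,0.087]]'
python3 - <<'E'
from h import *
import pickle
c=env.get_calibration('wrist');im=env.read_camera('wrist')
pickle.dump(c,open('w2.pkl','wb'));cv2.imwrite('pics/w2.png',im)
E
```

```text
time_s: 2.65
tool_pos: [0.4994, -0.1474, 0.2511]
tool_rot: [-180.0, -0.1, 90.1]
force: [-0.2, 0.4, -0.0]
grip_width: 0.0872
grasp_force: 0.0
```

View pics/w2.png

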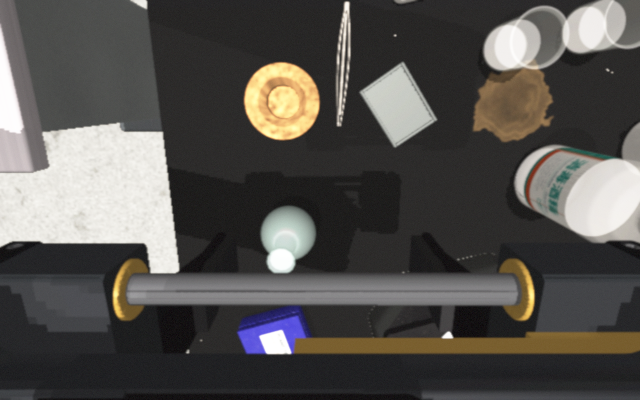

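The wrist view shows the cork ring at (282,101), the flask ball at (288,233) with its lip at (281,261), and tray corners (403,62), (437,119), (397,147), (360,92).

Run:
```python
from h import *
import pickle
c1=pickle.load(open('w1.pkl','rb'));c2=pickle.load(open('w2.pkl','rb'))
m=lambda c,uv,z:p2w('',uv,z,c)[0]
def r(n,w,t): print(n,w[:2],'top',p2w('top',*t)[0][:2])
r('cork',m(c2,(282,101),.022),((313.6,247.6),.022))
r('flask',m(c2,(288,233),.029),((364.2,246.7),.029))
print('lip',m(c2,(281,261),.105))
print('cork edges',p2w('',[(245,101),(320,101),(282,62),(282,140)],.024,c2)[:,:2])
t=p2w('',[(403,62),(437,119),(397,147),(360,92)],.007,c2)[:,:2];tt=p2w('top',np.array([(530,133),(567,184),(498,230),(462,180)])/3.3+[160,150],.007)[:,:2]
for q in(t,tt):
  e=np.roll(q,-1,0)-q; print('tray',q.mean(0),np.hypot(*e.T),np.degrees(np.arctan2(e[:,1],e[:,0])))
r('narrow',m(c1,(424,88),.006),((181.5,194.2),.006))
r('wide',m(c1,(393,210),.006),((228.5,203.3),.006))
print('wide edges',p2w('',[(358,210),(429,210),(393,177),(393,243)],.006,c1)[:,:2])
t=p2w('',[(281,158),(312,189),(292,212),(260,182)],.022,c1)[:,:2]
e=np.roll(t,-1,0)-t; print('carton',t.mean(0),np.hypot(*e.T),np.degrees(np.arctan2(e[:,1],e[:,0])))
print('dropper body',m(c1,(264,91),.05),'bulb',m(c1,(253,90),.09))
print('beaker',m(c1,(277,320),.0))
```

```text
cork [ 0.4539 -0.075 ] top [ 0.4541 -0.0799]
flask [ 0.4574 -0.2241] top [ 0.4585 -0.2281]
lip [ 0.458  -0.2227  0.105 ]
cork edges [[ 0.4145 -0.0751]
 [ 0.4947 -0.0748]
 [ 0.4552 -0.0359]
 [ 0.4529 -0.1164]]
tray [ 0.5835 -0.0798] [0.0737 0.0537 0.0754 0.0553] [ -54.8521 -143.7482  126.358    34.444 ]
tray [ 0.5826 -0.0845] [0.0579 0.0756 0.0564 0.0757] [-143.6143  124.6709   36.5117  -54.1839]
narrow [0.609  0.3272] top [0.61   0.3212]
wide [0.5826 0.1852] top [0.5843 0.1784]
wide edges [[0.54   0.1852]
 [0.6265 0.1853]
 [0.5803 0.2264]
 [0.585  0.1418]]
carton [0.4552 0.2198] [0.0498 0.0366 0.0508 0.0373] [ -46.1276 -130.3277  134.7444   48.0239]
dropper body [0.4388 0.3231 0.05  ] bulb [0.4357 0.3233 0.09  ]
beaker [0.4349 0.026  0.    ]
```

Run:
```python
from h import *
im=cv2.imread('pics/scene0.png')
crop(im,180,170,350,270,4.5,'crop1')
# flask check: fresh scene and top views, arm now over bench
t=env.read_camera('top'); crop(t,240,130,440,280,4,'crop2'); cv2.imwrite('pics/top1.png',t)
print(env.get_obs()['tool_pos'])
```

```text
[ 0.4995 -0.147   0.2511]
```

View pics/crop1.png

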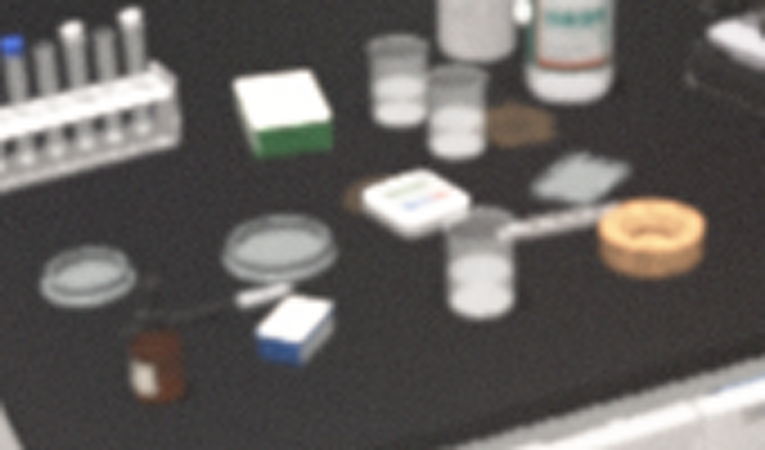

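View pics/crop2.png

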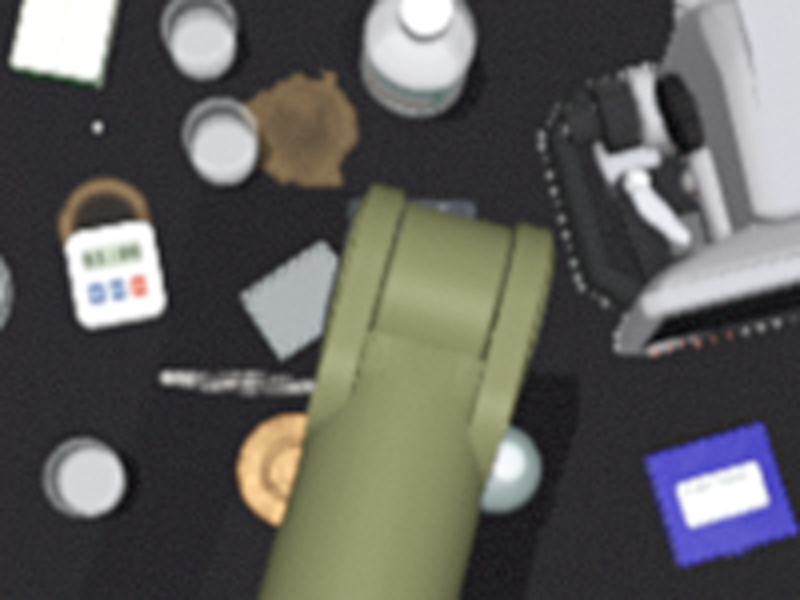

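The scene crop shows the cork top centred at (652,229), the narrow stand at (88,274) and the wide stand at (280,248). The top crop shows the arm hiding the gripper. I compare the cork and stands across cameras.

Run:
```python
from h import *
k=lambda u,v:(u/4.5+180,v/4.5+170)
print('cork',p2w('scene',k(652,229),.024),'narrow',p2w('scene',k(88,274),.008),'wide',p2w('scene',k(280,248),.008))
plan([((.4578,-.226,.20,90),4)])
```

```text
cork [[ 0.4455 -0.0724  0.024 ]] narrow [[0.6097 0.3257 0.008 ]] wide [[0.5801 0.1832 0.008 ]]
now [ 0.4995 -0.147   0.2511] [-179.9777   -0.0417   90.2145]
[-0.0197, -0.0105, 0.0128] turn 0.0009 x 4
end
```

The scene camera agrees with the wrist camera, so I use the wrist values. Next: over the flask, down to the neck, and close.

```bash
python3 -m jog '[[-0.0258,-0.0139,0.02,0,0,0,0.087],[-0.0258,-0.0139,0.02,0,0,0,0.087],[-0.0259,-0.0139,0.02,0,0,0,0.087],[0,0,0.030,0,0,0,0.06],[0,0,0.030,0,0,0,0.06],[0,0,0.030,0,0,0,0.06],[0,0,0.022,0,0,0,0.06],[0,0,0.014,0,0,0,0.06],[0,0,0,0,0,0,0.06],[0,0,0,0,0,0,0.06]]'
python3 -c "
from h import *
cv2.imwrite('pics/w3.png',env.read_camera('wrist'))"
```

```text
time_s: 3.58
tool_pos: [0.4574, -0.2256, 0.065]
tool_rot: [-179.9, -0.0, 90.1]
force: [0.8, 0.2, 1.2]
grip_width: 0.061
grasp_force: 0.0
```

View pics/w3.png

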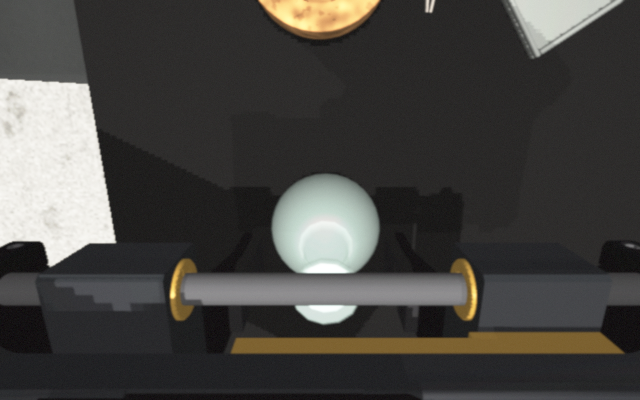

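The flask sits centred between the fingers (ball at column 325, lip centred at about (325,293)). Closing.

```bash
python3 -c "
from h import *
print(p2w('wrist',[(325,226)],.029),p2w('wrist',[(325,293)],.105))"
python3 -m jog '[[0,0,0,0,0,0,0.04],[0,0,0,0,0,0,0.03],[0,0,0,0,0,0,0.025],[0,0,0,0,0,0,0.018],[0,0,0,0,0,0,0.018],[0,0,0,0,0,0,0.018],[0,0,0,0,0,0,0.018],[0,0,-0.005,0,0,0,0.018],[0,0,-0.015,0,0,0,0.018],[0,0,-0.03,0,0,0,0.018],[0,0,-0.03,0,0,0,0.018],[0,0,0,0,0,0,0.018]]' 15
```

```text
[[ 0.4582 -0.2246  0.029 ]] [[ 0.4577 -0.2241  0.105 ]]
time_s: 4.63
tool_pos: [0.4605, -0.2287, 0.1508]
tool_rot: [179.5, 0.1, 89.9]
force: [1.4, -0.7, -0.7]
grip_width: 0.0259
grasp_force: 14.8
```

```bash
python3 -m jog '[[0,0,0,0,0,0,0.018],[0,0,0,0,0,0,0.018]]' 15; python3 -c "
from h import *
cv2.imwrite('pics/w4.png',env.read_camera('wrist')); s=env.read_camera('scene'); crop(s,330,100,480,230,4,'s4')
plan([((.4537,-.0755,.15,90),6)])"
```

```text
time_s: 4.8
tool_pos: [0.4569, -0.2266, 0.1448]
tool_rot: [-180.0, -0.0, 90.0]
force: [-0.2, 0.3, -2.8]
grip_width: 0.0258
grasp_force: 14.8
now [ 0.4563 -0.2265  0.144 ] [-179.8528   -0.0374   89.9797]
[0.0252, -0.0004, -0.001] turn -0.0001 x 6
end
```

View pics/w4.png

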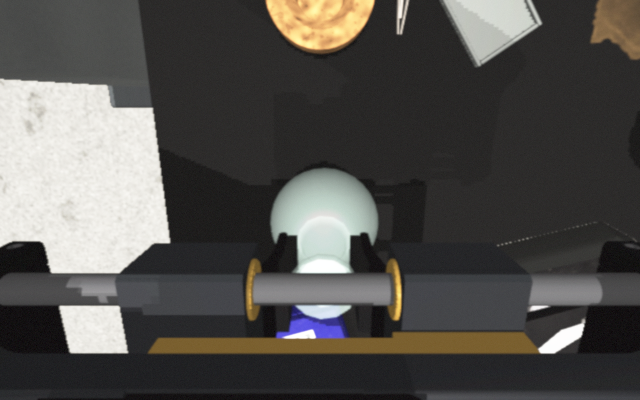

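The flask is held, ball at (324,221), lip at about (324,289), and hanging upright. I work out its offset from the TCP and its height.

```bash
python3 -c "
from h import *
for dz in(-.005,0,.005): print(p2w('wrist',[(324,221)],.029+.079+dz),p2w('wrist',[(324,289)],.105+.079+dz))
import cv2
def dia(f,n):pass
print(env.get_obs()['tool_pos'])
c=env.get_calibration('wrist');f=200/np.tan(np.radians(c['fov_y']/2));C=c['pose'][:3,3]
for z in(.10,.104,.108,.112):
  P=np.array([.457,-.226,z]);print(z,2*f*.032/np.linalg.norm(P-C))
"
python3 -m jog '[[0.0252,-0.0005,-0.002,0,0,0,0.018],[0.0252,-0.0005,-0.002,0,0,0,0.018],[0.0252,-0.0005,-0.002,0,0,0,0.018],[0.0252,-0.0005,-0.002,0,0,0,0.018],[0.0252,-0.0005,-0.002,0,0,0,0.018],[0.025,-0.0005,0,0,0,0,0.018],[0,0,0,0,0,0,0.018],[0,0,0,0,0,0,0.018],[0,0,0,0,0,0,0.018]]' 15
python3 -c "
from h import *
cv2.imwrite('pics/w5.png',env.read_camera('wrist'))"
```

```text
[[ 0.4555 -0.2231  0.103 ]] [[ 0.4555 -0.2251  0.179 ]]
[[ 0.4555 -0.2213  0.108 ]] [[ 0.4555 -0.2221  0.184 ]]
[[ 0.4555 -0.2195  0.113 ]] [[ 0.4555 -0.2192  0.189 ]]
[ 0.4563 -0.2265  0.144 ]
0.1 102.42608050891533
0.104 104.21016995422752
0.108 106.05290701643109
0.112 107.95695663258198
time_s: 5.65
tool_pos: [0.4538, -0.0767, 0.1545]
tool_rot: [-179.9, 0.1, 90.0]
force: [0.7, -0.5, -2.1]
grip_width: 0.0262
grasp_force: 14.8
```

View pics/w5.png

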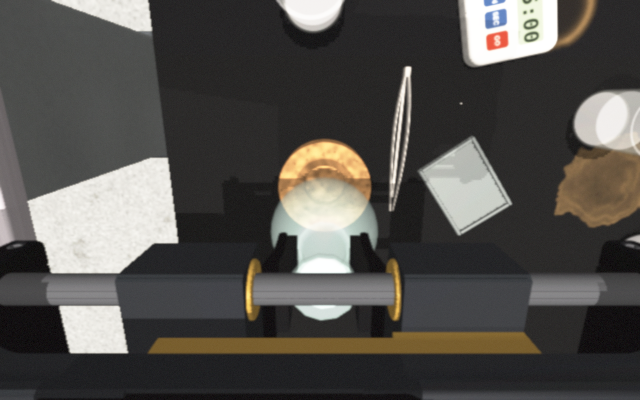

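The ring, seen through the flask, is centred at about (325,186); its outer edges are at columns 278 and 371, top row 139.

```bash
python3 -c "
from h import *
print(p2w('wrist',[(278,185),(371,185),(325,139),(325,186)],.024),env.get_obs()['tool_pos'])"
```

```text
[[ 0.4139 -0.0734  0.024 ]
 [ 0.4937 -0.0735  0.024 ]
 [ 0.4542 -0.0343  0.024 ]
 [ 0.4542 -0.0744  0.024 ]] [ 0.4539 -0.0772  0.1547]
```

```bash
python3 -m jog '[[0,0,0.02,0,0,0,0.018],[0,0,0.02,0,0,0,0.018],[0,0,0.015,0,0,0,0.018],[0,0,0.009,0,0,0,0.018],[0,0,0.004,0,0,0,0.018],[0,0,0.002,0,0,0,0.018],[0,0,0.002,0,0,0,0.018],[0,0,0,0,0,0,0.018],[0,0,0,0,0,0,0.018]]' 15
python3 -m jog '[[0,0,0.0015,0,0,0,0.018],[0,0,0.0015,0,0,0,0.018],[0,0,0,0,0,0,0.018],[0,0,0,0,0,0,0.018]]' 15
```

```text
time_s: 6.45
tool_pos: [0.4551, -0.0761, 0.084]
tool_rot: [179.9, -0.0, 90.0]
force: [-0.6, 0.6, -1.3]
grip_width: 0.0262
grasp_force: 14.8
time_s: 6.78
tool_pos: [0.4545, -0.076, 0.0805]
tool_rot: [180.0, -0.0, 90.0]
force: [0.7, 0.3, -1.2]
grip_width: 0.0259
grasp_force: 14.8
```

```bash
for i in 1 2 3 4; do :; done; python3 -m jog '[[0,0,0.001,0,0,0,0.018],[0,0,0.001,0,0,0,0.018],[0,0,0,0,0,0,0.018],[0,0,0,0,0,0,0.018]]' 15; python3 -m jog '[[0,0,0.001,0,0,0,0.018],[0,0,0.001,0,0,0,0.018],[0,0,0,0,0,0,0.018],[0,0,0,0,0,0,0.018]]' 15
```

```text
time_s: 7.12
tool_pos: [0.4549, -0.0764, 0.079]
tool_rot: [180.0, 0.0, 90.0]
force: [-1.1, -2.6, 4.7]
grip_width: 0.0258
grasp_force: 15.2
time_s: 7.45
tool_pos: [0.4557, -0.077, 0.0785]
tool_rot: [179.9, 0.0, 89.9]
force: [-4.2, -2.8, 16.1]
grip_width: 0.026
grasp_force: 15.9
```

Seated contact at TCP z ≈ 0.079, as predicted. I unload, open and rise.

```bash
python3 -m jog '[[0,0,-0.002,0,0,0,0.018],[0,0,0,0,0,0,0.022],[0,0,0,0,0,0,0.026],[0,0,0,0,0,0,0.032],[0,0,0,0,0,0,0.045],[0,0,0,0,0,0,0.06],[0,0,0,0,0,0,0.06],[0,0,-0.02,0,0,0,0.06],[0,0,-0.035,0,0,0,0.06],[0,0,-0.04,0,0,0,0.087],[0,0,-0.04,0,0,0,0.087],[0,0,0,0,0,0,0.087]]' 
python3 -c "
from h import *
cv2.imwrite('pics/w6.png',env.read_camera('wrist'))
plan([((.437,.322,.21,90),12)])"
```

```text
time_s: 8.45
tool_pos: [0.4588, -0.0762, 0.2208]
tool_rot: [179.3, -0.1, 90.0]
force: [2.3, -0.1, 0.5]
grip_width: 0.0722
grasp_force: 0.0
now [ 0.4572 -0.076   0.2175] [179.5198  -0.0723  89.9965]
[0.0332, -0.0017, 0.0006] turn -0.0 x 12
end
```

View pics/w6.png

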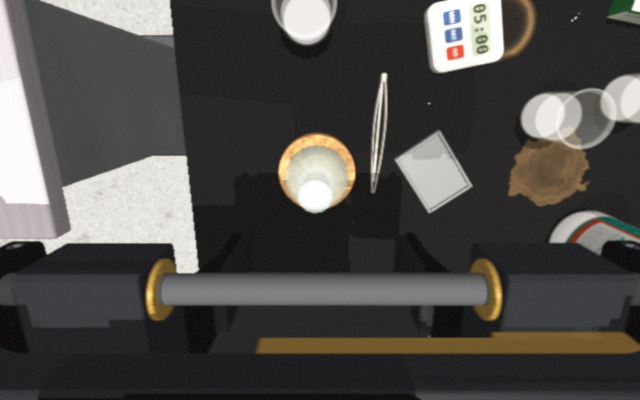

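The flask stands upright in the ring, lip at (315,196) over ring centre (317,170). Moving to the dropper.

```bash
python3 -m jog '[[0.0332,-0.0016,0,0,0,0,0.087],[0.0332,-0.0016,0,0,0,0,0.087],[0.0332,-0.0016,0,0,0,0,0.087],[0.0332,-0.0016,0,0,0,0,0.087],[0.0332,-0.0016,0,0,0,0,0.087],[0.0332,-0.0016,0,0,0,0,0.087],[0.0332,-0.0016,0,0,0,0,0.087],[0.0332,-0.0016,0,0,0,0,0.087],[0.0332,-0.0016,0,0,0,0,0.087],[0.0332,-0.0016,0,0,0,0,0.087],[0.0332,-0.0016,0,0,0,0,0.087],[0.0332,-0.0016,0,0,0,0,0.087]]' >/dev/null
python3 -m jog '[[0,0,0.02,0,0,0,0.087],[0,0,0.02,0,0,0,0.087],[0,0,0.02,0,0,0,0.087],[0,0,0,0,0,0,0.087],[0,0,0,0,0,0,0.087],[0,0,0,0,0,0,0.087]]'
python3 -c "
from h import *
cv2.imwrite('pics/w7.png',env.read_camera('wrist'))"
```

```text
time_s: 10.0
tool_pos: [0.4356, 0.3225, 0.1538]
tool_rot: [180.0, -0.0, 90.0]
force: [0.3, 0.1, 0.8]
grip_width: 0.0869
grasp_force: 0.0
```

View pics/w7.png

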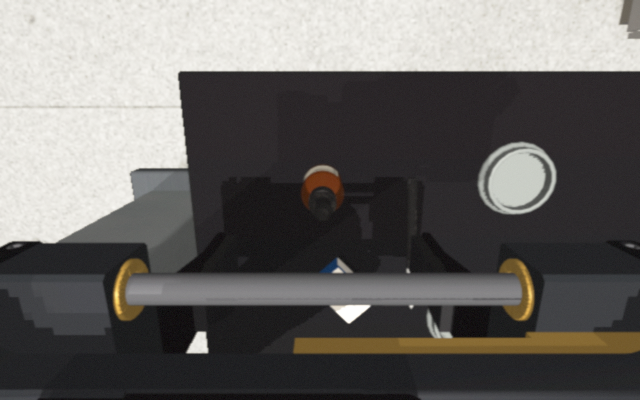

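The dropper is centred at (323,188), bulb at (321,203); narrow stand at (517,178).

```bash
python3 -c "
from h import *
print(p2w('wrist',[(323,188)],.05),p2w('wrist',[(321,203)],.088),p2w('wrist',[(517,178)],.008),p2w('wrist',[(479,178),(556,178)],.004),env.get_obs()['tool_pos'])"
```

```text
[[0.4349 0.3308 0.05  ]] [[0.4335 0.33   0.088 ]] [[0.6097 0.3292 0.008 ]] [[0.5772 0.3283 0.004 ]
 [0.6476 0.3283 0.004 ]] [0.436  0.3228 0.1545]
```

```bash
python3 -m jog '[[0.0035,-0.001,0.03,0,0,0,0.087],[0,0,0.03,0,0,0,0.07],[0,0,0.03,0,0,0,0.06],[0,0,0.022,0,0,0,0.06],[0,0,0.012,0,0,0,0.06],[0,0,0.0045,0,0,0,0.06],[0,0,0,0,0,0,0.06],[0,0,0,0,0,0,0.06]]' 15
python3 -c "
from h import *
im=env.read_camera('wrist');crop(im,220,100,420,340,2.5,'w8')"
```

```text
time_s: 10.72
tool_pos: [0.4355, 0.3268, 0.0264]
tool_rot: [179.9, -0.1, 90.0]
force: [-0.7, 0.3, 0.6]
grip_width: 0.0608
grasp_force: 0.0
```

View pics/w8.png

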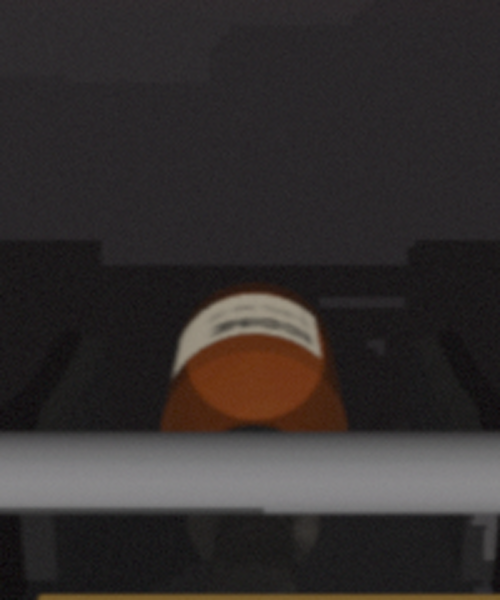

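The dropper is centred between the fingers (column ≈ 322); the far base edge is at row ≈ 216. Gripping and lifting.

```bash
python3 -c "
from h import *
print('base ctr y',p2w('wrist',[(322,216)],0.0)[0]-[0,.0175,0],env.get_obs()['tool_pos'])"
python3 -m jog '[[0,0,0,0,0,0,0.05],[0,0,0,0,0,0,0.04],[0,0,0,0,0,0,0.036],[0,0,0,0,0,0,0.03],[0,0,0,0,0,0,0.03],[0,0,0,0,0,0,0.03],[0,0,-0.005,0,0,0,0.03],[0,0,-0.015,0,0,0,0.03],[0,0,-0.03,0,0,0,0.03],[0,0,-0.03,0,0,0,0.03],[0,0,0,0,0,0,0.03],[0,0,0,0,0,0,0.03]]' 15
python3 -c "
from h import *
plan([((.6094,.327,.106,90),6)])"
```

```text
base ctr y [0.4339 0.321  0.    ] [0.4357 0.327  0.0267]
time_s: 11.77
tool_pos: [0.4355, 0.3269, 0.107]
tool_rot: [179.8, -0.2, 90.0]
force: [-0.0, -1.4, -1.6]
grip_width: 0.034
grasp_force: 15.0
now [0.4355 0.3269 0.107 ] [179.8204  -0.1696  89.9768]
[0.0, 0.029, 0.0002] turn -0.0001 x 6
end
```

```bash
python3 -m jog '[[0,0.029,0,0,0,0,0.03],[0,0.029,0,0,0,0,0.03],[0,0.029,0,0,0,0,0.03],[0,0.029,0,0,0,0,0.03],[0,0.029,0,0,0,0,0.03],[0,0.0285,0,0,0,0,0.03],[0,0,0.03,0,0,0,0.03],[0,0,0.02,0,0,0,0.03],[0,0,0,0,0,0,0.03],[0,0,0,0,0,0,0.03]]' 15
python3 -c "
from h import *
im=env.read_camera('wrist');crop(im,220,80,420,340,2.3,'w9')"
```

```text
time_s: 12.6
tool_pos: [0.6057, 0.3249, 0.0519]
tool_rot: [-179.7, 0.2, 90.0]
force: [0.3, -0.0, -0.8]
grip_width: 0.0344
grasp_force: 15.0
```

View pics/w9.png

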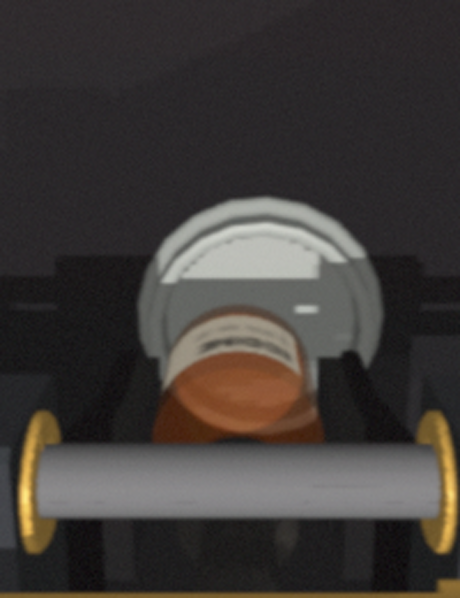

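The dropper base's far edge is at full-frame (324,213). The stand flange spans columns 280 to 386, far edge row 166, so the stand is slightly to the right (+x).

```bash
python3 -c "
from h import *
o=env.get_obs()['tool_pos'];zb=o[2]-.0267
print('drop',p2w('wrist',[(324,212.6)],zb)[0]-[0,.0175,0],'L/R',p2w('wrist',[(280.4,214),(386,214)],.003)[:,0],'stand y',p2w('wrist',[(334,165.7)],.003)[0,1]-.034,o)"
```

```text
drop [0.6063 0.3217 0.0274] L/R [0.5785 0.646 ] stand y 0.32743819338334823 [0.6071 0.3257 0.0541]
```

```bash
python3 -m jog '[[0.0055,0.004,0,0,0,0,0.03],[0,0,0,0,0,0,0.03],[0,0,0.009,0,0,0,0.03],[0,0,0.007,0,0,0,0.03],[0,0,0.003,0,0,0,0.03],[0,0,0,0,0,0,0.03],[0,0,0,0,0,0,0.03],[0,0,0,0,0,0,0.03]]' 15
python3 -m jog '[[0,0,0.001,0,0,0,0.03],[0,0,0.001,0,0,0,0.03],[0,0,0,0,0,0,0.03],[0,0,0,0,0,0,0.03]]' 15
```

```text
time_s: 13.32
tool_pos: [0.612, 0.3313, 0.036]
tool_rot: [180.0, -0.0, 90.0]
force: [-0.6, 1.0, -1.4]
grip_width: 0.034
grasp_force: 15.0
time_s: 13.65
tool_pos: [0.6119, 0.3313, 0.0339]
tool_rot: [180.0, -0.0, 90.0]
force: [0.3, 0.7, -0.9]
grip_width: 0.034
grasp_force: 15.0
```

```bash
python3 -m jog '[[0,0,0.0012,0,0,0,0.03],[0,0,0.0012,0,0,0,0.03],[0,0,0,0,0,0,0.03],[0,0,0,0,0,0,0.03]]' 15; python3 -m jog '[[0,0,0.0008,0,0,0,0.03],[0,0,0.0008,0,0,0,0.03],[0,0,0,0,0,0,0.03],[0,0,0,0,0,0,0.03]]' 15
```

```text
time_s: 13.98
tool_pos: [0.6118, 0.3313, 0.0313]
tool_rot: [-180.0, 0.0, 90.0]
force: [-0.5, 0.7, -1.5]
grip_width: 0.0343
grasp_force: 15.0
time_s: 14.32
tool_pos: [0.6119, 0.3314, 0.0298]
tool_rot: [-180.0, 0.0, 90.0]
force: [-0.2, 0.5, -0.4]
grip_width: 0.0345
grasp_force: 15.0
```

```bash
python3 -m jog '[[0,0,0.0007,0,0,0,0.03],[0,0,0.0007,0,0,0,0.03],[0,0,0,0,0,0,0.03],[0,0,0,0,0,0,0.03]]' 15
```

```text
time_s: 14.65
tool_pos: [0.6121, 0.3315, 0.0291]
tool_rot: [180.0, -0.0, 90.0]
force: [-2.1, -1.3, 4.8]
grip_width: 0.034
grasp_force: 15.0
```

Contact at the floor height. Release, rise, then on to the beaker.

```bash
python3 -m jog '[[0,0,0,0,0,0,0.034],[0,0,0,0,0,0,0.037],[0,0,0,0,0,0,0.042],[0,0,0,0,0,0,0.055],[0,0,0,0,0,0,0.06],[0,0,-0.01,0,0,0,0.06],[0,0,-0.03,0,0,0,0.06],[0,0,-0.04,0,0,0,0.06],[0,0,-0.04,0,0,0,0.087],[0,0,-0.02,0,0,0,0.087],[0,0,0,0,0,0,0.087]]' 
python3 -c "
from h import *
im=env.read_camera('wrist');cv2.imwrite('pics/w10.png',im)
print(p2w('top',(np.array([(336,328)])/3.3+[160,150]),.06),p2w('top',(np.array([(333,330)])/3.3+[160,150]),.0))
plan([((.448,.085,.17,90),9)])"
```

```text
time_s: 15.57
tool_pos: [0.6154, 0.333, 0.1768]
tool_rot: [179.4, -0.4, 90.0]
force: [0.8, 1.1, 0.2]
grip_width: 0.0729
grasp_force: 0.0
[[0.4449 0.068  0.06  ]] [[0.446  0.0772 0.    ]]
now [0.614  0.3322 0.1733] [179.6236  -0.2299  89.9661]
[-0.0275, -0.0184, 0.0004] turn -0.0001 x 9
end
```

View pics/w10.png

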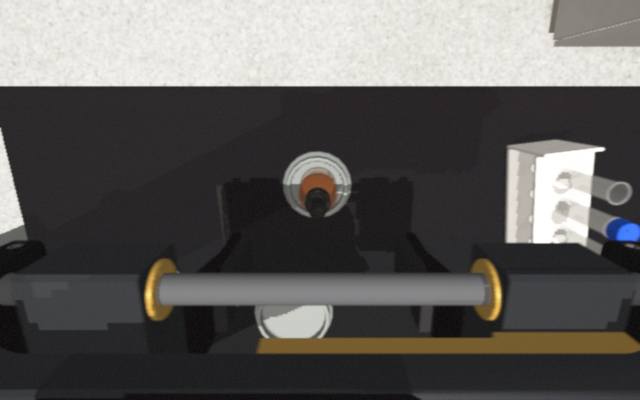

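The dropper stands upright in the narrow stand, body at (318,185), ring centre at about (317,184). With this picture I have gone past the 14-view allowance (15 by my count), so I stop viewing and use numeric image processing only. Next I locate the beaker that way.

```bash
python3 -m jog '[[-0.027,-0.0184,0,0,0,0,0.087],[-0.027,-0.0184,0,0,0,0,0.087],[-0.027,-0.0184,0,0,0,0,0.087],[-0.027,-0.0184,0,0,0,0,0.087],[-0.027,-0.0184,0,0,0,0,0.087],[-0.027,-0.0184,0,0,0,0,0.087],[-0.027,-0.0184,0,0,0,0,0.087],[-0.027,-0.0184,0,0,0,0,0.087],[-0.027,-0.0184,0,0,0,0,0.087],[0,0,0,0,0,0,0.087],[0,0,0,0,0,0,0.087],[0,0,0,0,0,0,0.087]]'
python3 - <<'E'
from h import *
import pickle
k=lambda u,v:(u/4.5+180,v/4.5+170)
print('scene base',p2w('scene',k(481,302),0),'rim',p2w('scene',k(481,221),.066))
c=env.get_calibration('wrist');im=env.read_camera('wrist');pickle.dump(c,open('w11.pkl','wb'));cv2.imwrite('pics/w11.png',im)
t=np.array([.447,.078,0,1]);f=200/np.tan(np.radians(c['fov_y']/2))
def proj(p):
    q=np.linalg.inv(c['pose'])@np.r_[p,1];return c['cx']+f*q[0]/-q[2],c['cy']-f*q[1]/-q[2]
print('pred base',proj([.447,.078,0]),'rim',proj([.447,.078,.066]))
g=im.max(2)
for T in(90,130):
    n,l,s,ce=cv2.connectedComponentsWithStats((g[60:262]>T).astype('uint8'))
    for i in range(1,n):
        if s[i,4]>150: print(T,s[i]+[0,60,0,0,0],ce[i]+[0,60],im[60:262][l==i].mean(0))
E
```

```text
time_s: 16.62
tool_pos: [0.4461, 0.089, 0.1681]
tool_rot: [-180.0, -0.0, 90.0]
force: [-0.7, 0.8, -0.1]
grip_width: 0.0871
grasp_force: 0.0
scene base [[0.444  0.0748 0.    ]] rim [[0.4476 0.0712 0.066 ]]
pred base (np.float64(325.2303675725204), np.float64(190.5516436776735)) rim (np.float64(325.75335180392585), np.float64(211.85851482195213))
90 [    0    60   176   187 16036] [ 66.4095 121.2156] [187.0992 189.8866 192.5524]
90 [ 432   60  101   66 5113] [479.09   88.055] [169.4704 175.4479 172.6507]
90 [ 443  163  114   85 6129] [492.2296 206.2336] [197.9652 205.5972 211.1821]
90 [ 289  171   67   76 3812] [322.4512 209.5651] [174.9286 178.2676 180.611 ]
90 [ 147  215   47   47 1423] [173.4167 244.2249] [211.428  217.2347 219.1736]
130 [    0    60   175   187 11265] [ 63.0036 110.8686] [221.3648 225.4651 228.353 ]
130 [433  60  31  63 219] [439.5023  89.6027] [138.0457 143.0731 140.4977]
130 [ 440   60   92   65 4398] [481.837   86.8383] [178.0209 184.2849 181.3524]
130 [ 444  165  111   83 5527] [489.3396 207.5242] [211.2529 217.5853 222.1954]
130 [ 290  171   66   75 2769] [322.4612 204.0426] [204.2217 207.5453 210.2405]
130 [ 147  216   46   46 1344] [173.1012 244.7366] [217.6838 223.5878 225.5685]
```

Run:
```python
from h import *
import pickle
c=pickle.load(open('w11.pkl','rb'))
print('base far',p2w('',[(322,171)],0,c)-[0,.0265,0],'rim near',p2w('',[(322,247)],.066,c)+[0,.0265,0],'rim width',np.diff(p2w('',[(289,214),(356,214)],.066,c)[:,0]))
w=p2w('',[(433,90),(533,90)],.006,c);print('wide',w)
print(env.get_obs()['tool_pos'])
```

```text
base far [[0.4439 0.0709 0.    ]] rim near [[0.444  0.0744 0.066 ]] rim width [0.0531]
wide [[0.542  0.1715 0.006 ]
 [0.6303 0.1715 0.006 ]]
[0.4463 0.0894 0.1682]
```

```bash
python3 -m jog '[[-0.0165,-0.002,0.01,0,0,0,0.087],[0,0,0.03,0,0,0,0.087],[0,0,0.035,0,0,0,0.087],[0,0,0.03,0,0,0,0.087],[0,0,0.022,0,0,0,0.08],[0,0,0.011,0,0,0,0.075],[0,0,0.004,0,0,0,0.07],[0,0,0,0,0,0,0.07],[0,0,0,0,0,0,0.07]]' 10
python3 - <<'E'
from h import *
im=env.read_camera('wrist');cv2.imwrite('pics/w12.png',im);g=im.max(2)
n,l,s,ce=cv2.connectedComponentsWithStats((g[60:262]>100).astype('uint8'))
for i in range(1,n):
    if s[i,4]>150: print(s[i]+[0,60,0,0,0],ce[i]+[0,60])
E
```

```text
time_s: 17.42
tool_pos: [0.4449, 0.0726, 0.0268]
tool_rot: [180.0, 0.0, 90.0]
force: [0.2, -0.2, 0.5]
grip_width: 0.0709
grasp_force: 0.0
[   0   60   70   59 3888] [32.5702 89.68  ]
[ 526   60  114   55 4448] [591.8156  83.3217]
[ 264  193  121   69 5557] [323.9014 232.4895]
[ 529  194  111   62 4324] [589.0093 224.0682]
```

```bash
python3 -c "
from h import *
print(p2w('wrist',[(324,193)],0)-[0,.0265,0])"
python3 -m jog '[[0,0,0,0,0,0,0.062],[0,0,0,0,0,0,0.056],[0,0,0,0,0,0,0.052],[0,0,0,0,0,0,0.048],[0,0,0,0,0,0,0.048],[0,0,0,0,0,0,0.048],[0,0,-0.005,0,0,0,0.048],[0,0,-0.015,0,0,0,0.048],[0,0,-0.03,0,0,0,0.048],[0,0,-0.03,0,0,0,0.048],[0,0,0,0,0,0,0.048],[0,0,0,0,0,0,0.048]]' 10
python3 -c "
from h import *
plan([((.583,.183,.106,90),7)])"
```

```text
[[0.4446 0.0709 0.    ]]
time_s: 18.47
tool_pos: [0.4455, 0.0723, 0.1083]
tool_rot: [179.8, -0.1, 90.0]
force: [0.2, 0.1, -0.5]
grip_width: 0.0514
grasp_force: 10.0
now [0.4455 0.0723 0.1083] [179.7884  -0.0942  89.9753]
[0.0158, 0.0196, 0.0003] turn -0.0001 x 7
end
```

```bash
python3 -m jog '[[0.0161,0.0198,0,0,0,0,0.048],[0.0161,0.0198,0,0,0,0,0.048],[0.0161,0.0198,0,0,0,0,0.048],[0.0161,0.0198,0,0,0,0,0.048],[0.0161,0.0198,0,0,0,0,0.048],[0.0161,0.0198,0,0,0,0,0.048],[0.0161,0.0198,0,0,0,0,0.048],[0,0,0.025,0,0,0,0.048],[0,0,0.02,0,0,0,0.048],[0,0,0,0,0,0,0.048],[0,0,0,0,0,0,0.048],[0,0,0,0,0,0,0.048]]' 10
python3 - <<'E'
from h import *
im=env.read_camera('wrist');cv2.imwrite('pics/w13.png',im);g=im.max(2).astype(int)
o=env.get_obs()['tool_pos'];print(o)
for v in(170,185,200,215): print(v,g[v,230:430:4].tolist())
for u in(300,324,350): print('col',u,g[100:262:3,u].tolist())
E
```

```text
time_s: 19.47
tool_pos: [0.5828, 0.1842, 0.0616]
tool_rot: [-180.0, 0.0, 90.0]
force: [0.3, 0.1, -1.1]
grip_width: 0.0517
grasp_force: 10.0
[0.5834 0.1845 0.0624]
170 [246, 211, 52, 42, 47, 44, 44, 43, 46, 46, 46, 46, 48, 83, 185, 184, 124, 142, 220, 215, 200, 192, 196, 207, 207, 208, 193, 193, 194, 211, 222, 192, 123, 181, 189, 124, 46, 44, 45, 45, 45, 45, 47, 45, 47, 46, 44, 45, 44, 44]
185 [234, 237, 141, 45, 44, 43, 44, 47, 46, 45, 101, 188, 143, 211, 187, 211, 212, 214, 213, 211, 212, 211, 118, 117, 117, 128, 211, 212, 210, 213, 214, 214, 212, 211, 156, 206, 154, 185, 127, 45, 42, 45, 45, 45, 46, 45, 43, 43, 47, 46]
200 [113, 142, 31, 34, 29, 25, 29, 30, 33, 107, 103, 117, 109, 114, 115, 117, 117, 147, 228, 241, 241, 241, 241, 241, 241, 242, 241, 241, 241, 222, 145, 117, 113, 115, 113, 114, 113, 107, 111, 109, 35, 33, 27, 28, 28, 31, 29, 28, 30, 30]
215 [33, 30, 27, 30, 31, 29, 31, 28, 67, 107, 112, 98, 113, 115, 148, 237, 241, 253, 253, 253, 254, 253, 253, 253, 253, 253, 254, 253, 253, 253, 252, 240, 236, 143, 114, 113, 115, 106, 106, 112, 76, 31, 34, 34, 34, 33, 29, 29, 28, 28]
col 300 [45, 47, 46, 42, 45, 47, 46, 47, 47, 47, 44, 46, 48, 45, 45, 46, 46, 48, 47, 46, 154, 190, 159, 146, 221, 194, 212, 214, 212, 213, 203, 139, 117, 154, 235, 239, 240, 242, 253, 254, 254, 253, 253, 253, 255, 255, 254, 255, 255, 255, 255, 255, 255, 253]
col 324 [47, 44, 46, 45, 47, 45, 45, 45, 49, 48, 45, 45, 47, 49, 45, 44, 45, 45, 147, 191, 164, 146, 223, 190, 214, 214, 215, 212, 144, 115, 126, 190, 241, 241, 241, 242, 253, 253, 253, 253, 253, 254, 254, 255, 255, 254, 254, 255, 255, 255, 255, 255, 255, 255]
col 350 [44, 48, 45, 49, 47, 46, 45, 45, 45, 47, 45, 47, 46, 48, 47, 46, 46, 48, 44, 67, 181, 189, 116, 215, 203, 201, 213, 212, 212, 215, 212, 203, 139, 131, 192, 239, 240, 239, 249, 253, 253, 253, 253, 253, 254, 255, 255, 255, 255, 255, 255, 255, 254, 250]
```

```bash
python3 -c "
from h import *
o=env.get_obs()['tool_pos'];print(o)
print('beaker',p2w('wrist',[(324.5,191)],o[2]-.0268)-[0,.0265,0],'stand',p2w('wrist',[(327,153.5)],.003)-[0,.043,0],p2w('wrist',[(262,215),(391,215)],.003))"
```

```text
[0.5834 0.1845 0.0624]
beaker [[0.583  0.1841 0.0356]] stand [[0.5847 0.1835 0.003 ]] [[0.5416 0.1854 0.003 ]
 [0.6274 0.1854 0.003 ]]
```

```bash
python3 -m jog '[[0,0.0015,0.008,0,0,0,0.048],[0,0,0.008,0,0,0,0.048],[0,0,0.006,0,0,0,0.048],[0,0,0.004,0,0,0,0.048],[0,0,0.002,0,0,0,0.048],[0,0,0.001,0,0,0,0.048],[0,0,0,0,0,0,0.048],[0,0,0,0,0,0,0.048]]' 10
python3 -m jog '[[0,0,0.0008,0,0,0,0.048],[0,0,0.0008,0,0,0,0.048],[0,0,0,0,0,0,0.048],[0,0,0,0,0,0,0.048]]' 10
```

```text
time_s: 20.18
tool_pos: [0.5845, 0.1846, 0.0326]
tool_rot: [180.0, -0.0, 90.0]
force: [0.4, -0.0, 0.5]
grip_width: 0.0513
grasp_force: 10.0
time_s: 20.52
tool_pos: [0.5845, 0.1846, 0.0311]
tool_rot: [180.0, -0.0, 90.0]
force: [0.3, -0.7, -0.4]
grip_width: 0.0517
grasp_force: 10.0
```

```bash
python3 -m jog '[[0,0,0.0007,0,0,0,0.048],[0,0,0.0007,0,0,0,0.048],[0,0,0,0,0,0,0.048],[0,0,0,0,0,0,0.048]]' 10; python3 -m jog '[[0,0,0.0007,0,0,0,0.048],[0,0,0,0,0,0,0.048],[0,0,0,0,0,0,0.048]]' 10
```

```text
time_s: 20.85
tool_pos: [0.585, 0.1848, 0.0307]
tool_rot: [179.9, -0.0, 90.0]
force: [-0.6, -1.4, 5.4]
grip_width: 0.0517
grasp_force: 9.9
time_s: 21.1
tool_pos: [0.5852, 0.1847, 0.0306]
tool_rot: [179.9, -0.0, 90.0]
force: [-1.6, -1.4, 8.6]
grip_width: 0.0518
grasp_force: 9.9
```

Contact on the floor of the wide stand. Release, rise, go above the carton and turn.

```bash
python3 -m jog '[[0,0,-0.001,0,0,0,0.05],[0,0,0,0,0,0,0.052],[0,0,0,0,0,0,0.056],[0,0,0,0,0,0,0.064],[0,0,0,0,0,0,0.074],[0,0,0,0,0,0,0.08],[0,0,-0.01,0,0,0,0.085],[0,0,-0.03,0,0,0,0.085],[0,0,-0.04,0,0,0,0.087],[0,0,-0.04,0,0,0,0.087],[0,0,-0.03,0,0,0,0.087],[0,0,0,0,0,0,0.087]]'
python3 -m jog '[[0.0085,-0.0325,0,0,0,0,0.087],[0.0085,-0.0325,0,0,0,0,0.087],[0.0085,-0.0325,0,0,0,0,0.087],[0.0085,-0.0325,0,0,0,0,0.087],[0,0,0,0,0,-0.1147,0.087],[0,0,0,0,0,-0.1147,0.087],[0,0,0,0,0,-0.1147,0.087],[0,0,0,0,0,-0.1147,0.087],[0,0,0,0,0,-0.1147,0.087],[0,0,0,0,0,-0.1147,0.087],[0,0,0,0,0,-0.1147,0.087],[0,0,0,0,0,0,0.087]]'
python3 -m jog '[[0,0,0,0,0,0,0.087],[0,0,0,0,0,0,0.087]]'
python3 - <<'E'
from h import *
import pickle
c=env.get_calibration('wrist');im=env.read_camera('wrist');pickle.dump(c,open('w14.pkl','wb'));cv2.imwrite('pics/w14.png',im)
print(env.get_obs()['tool_pos'],env.get_obs()['tool_rot'])
for T in(110,150,190):
    n,l,s,ce=cv2.connectedComponentsWithStats((im.min(2)>T).astype('uint8'))
    for i in range(1,n):
        if s[i,4]>200:
            r=cv2.minAreaRect(np.argwhere(l==i)[:,::-1].astype('float32')); b=cv2.boxPoints(r)
            q=p2w('',b,.022,c)[:,:2];e=np.roll(q,-1,0)-q
            d=np.hypot(*e.T)
            if d.max()<.1:print(T,s[i],b.round(1).tolist(),q.mean(0),d[:2],np.degrees(np.arctan2(e[:2,1],e[:2,0])))
E
```

```text
time_s: 22.1
tool_pos: [0.5885, 0.1857, 0.1886]
tool_rot: [179.3, -0.3, 90.0]
force: [1.9, 0.9, 0.1]
grip_width: 0.0868
grasp_force: 0.0
time_s: 23.1
tool_pos: [0.4543, 0.2185, 0.1801]
tool_rot: [180.0, 0.0, 136.1]
force: [-0.4, 0.1, 0.2]
grip_width: 0.0871
grasp_force: 0.0
time_s: 23.27
tool_pos: [0.4544, 0.2186, 0.1799]
tool_rot: [180.0, -0.0, 135.8]
force: [0.0, -0.6, -0.2]
grip_width: 0.087
grasp_force: 0.0
[0.4544 0.2186 0.1799] [179.9877   0.0011 135.8429]
110 [  0   0  18  24 226] [[-0.0, 0.0], [17.0, 0.0], [17.0, 23.0], [0.0, 23.0]] [0.1703 0.1334] [0.0139 0.0176] [ 45.8559 -57.6788]
110 [ 155    0   74   64 1347] [[155.0, -0.0], [170.39999389648438, -14.600000381469727], [230.39999389648438, 48.400001525878906], [215.0, 63.0]] [0.2827 0.2348] [0.0174 0.0652] [83.3302 -0.4954]
110 [ 188    0   85   46 2060] [[188.0, 0.0], [272.0, 0.0], [272.0, 45.0], [188.0, 45.0]] [0.3028 0.2578] [0.0686 0.034 ] [ 45.8559 -46.4548]
110 [ 304  154   39   56 2007] [[301.20001220703125, 207.60000610351562], [304.1000061035156, 152.8000030517578], [342.20001220703125, 154.89999389648438], [339.2
[... 2612 characters left out ...]
999938964844, 171.1999969482422], [304.6000061035156, 153.89999389648438], [341.20001220703125, 155.3000030517578], [340.5, 172.60000610351562]] [0.4409 0.2307] [0.0161 0.0335] [132.8203  43.6316]
190 [317 188  23  21 370] [[317.0, 188.0], [339.0, 188.0], [339.0, 208.0], [317.0, 208.0]] [0.4684 0.2112] [0.0207 0.0197] [ 45.8427 -43.4386]
190 [356 256  52  16 306] [[354.5, 260.0], [405.6000061035156, 252.8000030517578], [407.20001220703125, 264.70001220703125], [356.1000061035156, 271.79998779296875]] [0.5535 0.2026] [0.0512 0.0132] [ 54.5658 -33.2354]
190 [372 306  38  12 323] [[372.0, 317.0], [372.0, 306.0], [409.0, 306.0], [409.0, 317.0]] [0.6029 0.1724] [0.0132 0.0385] [138.0468  45.8321]
```

The carton is at (0.453,0.218), 52.6×34.9 mm, with its x axis at about 43.5°. Descending with tips 9 mm above the worktop, so they clear the tray wall later.

```bash
python3 -m jog '[[0.0007,-0.0013,0.03,0,0,0.035,0.087],[0,0,0.04,0,0,0,0.087],[0,0,0.04,0,0,0,0.075],[0,0,0.03,0,0,0,0.06],[0,0,0.018,0,0,0,0.055],[0,0,0.008,0,0,0,0.052],[0,0,0.005,0,0,0,0.05],[0,0,0,0,0,0,0.05],[0,0,0,0,0,0,0.05]]' 10
python3 -m jog '[[0,0,0,0,0,0,0.042],[0,0,0,0,0,0,0.036],[0,0,0,0,0,0,0.03],[0,0,0,0,0,0,0.03],[0,0,0,0,0,0,0.03],[0,0,0,0,0,0,0.03]]' 10
```

```text
time_s: 24.07
tool_pos: [0.454, 0.2187, 0.0099]
tool_rot: [179.9, 0.0, 133.9]
force: [-0.0, 0.4, 0.1]
grip_width: 0.0529
grasp_force: 0.0
time_s: 24.57
tool_pos: [0.4534, 0.2185, 0.0096]
tool_rot: [179.9, 0.0, 134.0]
force: [-1.8, -0.5, 5.7]
grip_width: 0.0344
grasp_force: 10.0
```

```bash
python3 -m jog '[[0,0,-0.005,0,0,0,0.03],[0,0,-0.015,0,0,0,0.03],[0,0,-0.04,0,0,0,0.03],[0,0,-0.04,0,0,0,0.03],[0,0,-0.04,0,0,0,0.03],[0,0,0,0,0,0,0.03],[0,0,0,0,0,0,0.03],[0,0,0,0,0,0,0.03]]' 10
python3 - <<'E'
from h import *
plan([((.583,-.081,.14,125.6),10)])
E
```

```text
time_s: 25.23
tool_pos: [0.4524, 0.2179, 0.1482]
tool_rot: [-180.0, -0.0, 134.0]
force: [-0.7, -0.4, -0.3]
grip_width: 0.0344
grasp_force: 10.0
now [0.4524 0.2179 0.1482] [-179.9573   -0.0169  133.9804]
[-0.0306, -0.0114, 0.0008] turn 0.0146 x 1
[-0.0307, -0.0109, 0.0008] turn 0.0146 x 1
[-0.0309, -0.0105, 0.0008] turn 0.0146 x 1
[-0.031, -0.01, 0.0008] turn 0.0146 x 1
[-0.0312, -0.0096, 0.0008] turn 0.0146 x 1
[-0.0313, -0.0091, 0.0008] turn 0.0146 x 1
[-0.0315, -0.0086, 0.0008] turn 0.0146 x 1
[-0.0316, -0.0082, 0.0008] turn 0.0146 x 1
[-0.0317, -0.0077, 0.0008] turn 0.0146 x 1
[-0.0318, -0.0072, 0.0008] turn 0.0146 x 1
end
```

```bash
python3 -m jog '[[-0.0306,-0.0114,0.0008,0,0,0.0146,0.03],[-0.0307,-0.0109,0.0008,0,0,0.0146,0.03],[-0.0309,-0.0105,0.0008,0,0,0.0146,0.03],[-0.031,-0.01,0.0008,0,0,0.0146,0.03],[-0.0312,-0.0096,0.0008,0,0,0.0146,0.03],[-0.0313,-0.0091,0.0008,0,0,0.0146,0.03],[-0.0315,-0.0086,0.0008,0,0,0.0146,0.03],[-0.0316,-0.0082,0.0008,0,0,0.0146,0.03],[-0.0317,-0.0077,0.0008,0,0,0.0146,0.03],[-0.0318,-0.0072,0.0008,0,0,0.0146,0.03],[0,0,0,0,0,0,0.03],[0,0,0,0,0,0,0.03]]' 10
python3 -m jog '[[0,0,0,0,0,0,0.03],[0,0,0,0,0,0,0.03]]' 10
python3 - <<'E'
from h import *
c=env.get_calibration('wrist');im=env.read_camera('wrist');cv2.imwrite('pics/w15.png',im)
o=env.get_obs();print(o['tool_pos'],o['tool_rot'])
f=200/np.tan(np.radians(c['fov_y']/2))
def proj(p):
    q=np.linalg.inv(c['pose'])@np.r_[p,1];return np.round([c['cx']+f*q[0]/-q[2],c['cy']-f*q[1]/-q[2]],1)
a=np.radians(35.6);X=np.array([np.cos(a),np.sin(a),0]);Y=np.array([-X[1],X[0],0]);T=np.array([.583,-.081,.007])
print('tray',[proj(T+i*.028*X+j*.0375*Y).tolist() for i,j in((-1,1),(1,1),(1,-1),(-1,-1))])
g=im.max(2)
for v in range(130,265,12): print(v,g[v,230:430:5].tolist())
E
```

```text
time_s: 26.23
tool_pos: [0.582, -0.0834, 0.1382]
tool_rot: [-179.7, -0.1, 125.3]
force: [-0.3, 0.6, -1.2]
grip_width: 0.0344
grasp_force: 10.0
time_s: 26.4
tool_pos: [0.5826, -0.0789, 0.1394]
tool_rot: [-179.9, -0.1, 125.7]
force: [0.3, 1.2, -0.8]
grip_width: 0.0344
grasp_force: 10.0
[ 0.5828 -0.0788  0.1398] [-179.9471   -0.1017  125.7546]
tray [[289.6, 148.5], [356.4, 148.7], [354.0, 232.3], [291.6, 232.1]]
130 [254, 94, 39, 39, 46, 42, 45, 228, 154, 111, 195, 44, 42, 43, 42, 44, 45, 44, 43, 43, 43, 45, 42, 44, 43, 41, 43, 41, 43, 42, 41, 36, 37, 39, 39, 37, 40, 39, 39, 38]
142 [43, 43, 44, 44, 43, 63, 95, 215, 154, 44, 44, 43, 37, 41, 42, 40, 39, 42, 44, 44, 40, 36, 41, 38, 41, 40, 40, 39, 40, 38, 38, 39, 38, 40, 40, 37, 39, 38, 39, 41]
154 [29, 32, 40, 46, 206, 241, 96, 42, 44, 43, 44, 44, 64, 162, 192, 192, 195, 194, 196, 194, 195, 195, 197, 197, 194, 171, 40, 39, 36, 39, 40, 37, 39, 38, 40, 39, 38, 41, 38, 38]
166 [28, 33, 26, 83, 33, 25, 34, 41, 44, 43, 44, 44, 62, 159, 190, 191, 193, 192, 191, 193, 194, 191, 193, 191, 192, 171, 39, 39, 39, 40, 38, 40, 37, 38, 36, 38, 37, 38, 
[... 716 characters left out ...]
30, 33, 25, 31, 28, 30, 48, 183, 181, 183, 183, 182, 181, 184, 180, 183, 183, 183, 184, 182, 181, 137, 41, 33, 27, 29, 29, 33, 30, 26, 39, 42, 41, 41, 60]
238 [29, 29, 29, 27, 33, 26, 31, 28, 19, 20, 27, 31, 180, 182, 182, 184, 181, 183, 184, 178, 182, 183, 184, 183, 185, 182, 94, 28, 17, 20, 31, 31, 30, 27, 27, 47, 90, 134, 133, 137]
250 [36, 40, 33, 27, 32, 32, 30, 21, 19, 24, 28, 25, 180, 181, 182, 181, 182, 182, 180, 177, 180, 181, 182, 180, 181, 184, 67, 30, 26, 20, 16, 31, 28, 55, 91, 27, 37, 35, 37, 35]
262 [35, 139, 113, 32, 31, 20, 18, 18, 30, 29, 25, 24, 180, 181, 182, 182, 181, 180, 182, 178, 181, 181, 182, 182, 182, 180, 45, 26, 29, 28, 17, 22, 20, 127, 137, 104, 116, 41, 34, 36]
```

Run:
```python
from h import *
c=env.get_calibration('wrist');im=cv2.imread('pics/w15.png');g=im.max(2).astype(float)
def edge(p,t): # first/last subpixel crossings
    i=np.where(p>t)[0]; a,b=i[0],i[-1]
    return a-(p[a]-t)/(p[a]-p[a-1]), b+(p[b]-t)/(p[b]-p[b+1])
for v in(152,158,164,170,182,188,196): print(v,np.round(np.array(edge(g[v,285:375],115 if v<173 else 64))+285,1))
for u in(298,310,325,340,352): print(u,np.round(edge(g[138:174,u],115)[0]+138,1))
for v in(224,230,240,250): print('carton',v,np.round(np.array(edge(g[v,280:375],100))+280,1))
for u in(295,310,325,340,352): print('carton far',u,g[206:224,u].astype(int).tolist())
```

```text
152 [291.  357.3]
158 [291.  356.8]
164 [291.  356.5]
170 [291.  356.5]
182 [291.  355.7]
188 [291.  355.5]
196 [290.9 355. ]Traceback (most recent call last):
  File "<stdin>", line 7, in <module>
  File "<stdin>", line 5, in edge
IndexError: index 36 is out of bounds for axis 0 with size 36
```

Run:
```python
from h import *
im=cv2.imread('pics/w15.png');g=im.max(2).astype(int)
for u in(300,345): print(u,g[143:155,u].tolist(),'carton',g[204:224,u].tolist())
for v in(224,232,245): print(v,g[v,280:294].tolist(),g[v,352:368].tolist())
c=env.get_calibration('wrist');o=env.get_obs();print(o['tool_pos'])
q=p2w('',[(291,152),(291,196),(357.3,152),(355,196)],.007,c)[:,:2];print(q,np.degrees(np.arctan2(*(q[[0,2]]-q[[1,3]])[:,::-1].T)))
y0=np.radians(o['tool_rot'][2]);tx=np.array([np.cos(y0),np.sin(y0)])
for r in(147,148,149): print('far',r,(p2w('',[(324,r)],.007,c)[0,:2]-o['tool_pos'][:2])@tx-.0375)
for r in(208,210,212,214): print('carton far bottom',r,(p2w('',[(324,r)],o['tool_pos'][2]-.0096,c)[0,:2]-o['tool_pos'][:2])@tx-.0265,'topedge',(p2w('',[(324,r)],o['tool_pos'][2]-.0096+.022,c)[0,:2]-o['tool_pos'][:2])@tx-.0265)
```

```text
300 [38, 37, 58, 113, 164, 190, 174, 144, 168, 189, 193, 192] carton [97, 100, 103, 106, 107, 112, 114, 112, 111, 105, 109, 134, 166, 180, 182, 184, 183, 182, 183, 182]
345 [40, 42, 40, 54, 108, 164, 193, 170, 148, 182, 195, 197] carton [95, 93, 92, 87, 88, 90, 89, 89, 87, 88, 94, 119, 168, 181, 182, 183, 182, 183, 183, 184]
224 [28, 31, 27, 32, 30, 50, 97, 149, 176, 182, 184, 183, 182, 183] [183, 182, 183, 183, 182, 182, 182, 171, 136, 77, 44, 42, 42, 41, 44, 42]
232 [29, 28, 30, 30, 29, 40, 77, 133, 170, 183, 183, 181, 183, 182] [254, 247, 207, 186, 181, 181, 179, 160, 114, 67, 45, 43, 42, 43, 42, 42]
245 [28, 26, 31, 30, 26, 33, 57, 117, 165, 180, 181, 180, 183, 182] [180, 181, 181, 181, 180, 180, 171, 137, 77, 34, 30, 27, 30, 26, 25, 27]
[ 0.5828 -0.0788  0.1398]
[[ 0.5414 -0.0686]
 [ 0.5631 -0.1003]
 [ 0.5866 -0.0359]
 [ 0.6084 -0.0677]] [124.3502 124.3305]
far 147 -0.0007233934945554132
far 148 -0.0015620597860987809
far 149 -0.0024020366838288856
carton far bottom 208 -0.004291507198780211 topedge 0.002689932636357365
carton far bottom 210 -0.005367677001232852 topedge 0.0017520462622668091
carton far bottom 212 -0.006447384466821363 topedge 0.0008110768003180349
carton far bottom 214 -0.007530647068157183 topedge -0.00013299097694107961
```

The tray centre lies within 1 mm of the carton, 1.4° off in angle. Turn and descend.

```bash
python3 -m jog '[[0,0,0.03,0,0,0.024,0.03],[0,0,0.03,0,0,0,0.03],[0,0,0.025,0,0,0,0.03],[0,0,0.015,0,0,0,0.03],[0,0,0.010,0,0,0,0.03],[0,0,0.006,0,0,0,0.03],[0,0,0.004,0,0,0,0.03],[0,0,0.002,0,0,0,0.03],[0,0,0.001,0,0,0,0.03],[0,0,0,0,0,0,0.03],[0,0,0,0,0,0,0.03]]' 10
python3 -m jog '[[0,0,0.001,0,0,0,0.03],[0,0,0.001,0,0,0,0.03],[0,0,0,0,0,0,0.03],[0,0,0,0,0,0,0.03]]' 10
```

```text
time_s: 27.37
tool_pos: [0.5842, -0.0808, 0.0186]
tool_rot: [179.9, 0.0, 124.2]
force: [-0.3, 0.0, -0.6]
grip_width: 0.0344
grasp_force: 10.0
time_s: 27.7
tool_pos: [0.5835, -0.0807, 0.0158]
tool_rot: [180.0, -0.0, 124.2]
force: [0.3, 0.4, -0.7]
grip_width: 0.0345
grasp_force: 10.0
```

```bash
python3 -m jog '[[0.0017,0,0.001,0,0,0,0.03],[0,0,0.001,0,0,0,0.03],[0,0,0,0,0,0,0.03],[0,0,0,0,0,0,0.03]]' 10; python3 -m jog '[[0,0,0.0007,0,0,0,0.03],[0,0,0.0007,0,0,0,0.03],[0,0,0,0,0,0,0.03],[0,0,0,0,0,0,0.03]]' 10
```

```text
time_s: 28.03
tool_pos: [0.5825, -0.0793, 0.0137]
tool_rot: [-180.0, -0.0, 124.2]
force: [0.2, -0.9, 0.2]
grip_width: 0.0346
grasp_force: 10.0
time_s: 28.37
tool_pos: [0.5827, -0.0794, 0.0126]
tool_rot: [180.0, 0.0, 124.2]
force: [-0.0, -0.4, 2.0]
grip_width: 0.0345
grasp_force: 10.0
```

```bash
python3 -m jog '[[0,0,0.0006,0,0,0,0.03],[0,0,0.0006,0,0,0,0.03],[0,0,0,0,0,0,0.03],[0,0,0,0,0,0,0.03]]' 10
```

```text
time_s: 28.7
tool_pos: [0.5827, -0.0794, 0.0126]
tool_rot: [180.0, -0.0, 124.2]
force: [-3.7, 0.6, 9.6]
grip_width: 0.0342
grasp_force: 10.0
```

Contact. Release, rise and check numerically.

```bash
python3 -m jog '[[0,0,-0.0007,0,0,0,0.033],[0,0,0,0,0,0,0.035],[0,0,0,0,0,0,0.038],[0,0,0,0,0,0,0.043],[0,0,0,0,0,0,0.048],[0,0,0,0,0,0,0.048],[0,0,-0.01,0,0,0,0.05],[0,0,-0.03,0,0,0,0.06],[0,0,-0.04,0,0,0,0.06],[0,0,-0.04,0,0,0,0.06],[0,0,-0.03,0,0,0,0.06],[0,0,0,0,0,0,0.06]]'
python3 -m jog '[[0,0,-0.03,0,0,0,0.06],[0,0,-0.02,0,0,0,0.06],[0,0,0,0,0,0,0.06],[0,0,0,0,0,0,0.06],[0,0,0,0,0,0,0.06]]'
python3 - <<'E'
from h import *
c=env.get_calibration('wrist');im=env.read_camera('wrist');cv2.imwrite('pics/w16.png',im)
for T in (110,215):
    n,l,s,ce=cv2.connectedComponentsWithStats((im.min(2)>T).astype('uint8'))
    for i in range(1,n):
        if s[i,4]>200:
            r=cv2.minAreaRect(np.argwhere(l==i)[:,::-1].astype('float32'));b=cv2.boxPoints(r)
            q=p2w('',b,.025 if T>200 else .007,c)[:,:2];e=np.roll(q,-1,0)-q;d=np.hypot(*e.T)
            if d.max()<.12 and .5<q[:,0].mean()<.65 and abs(q[:,1].mean()+.08)<.05:print(T,s[i],q.mean(0),d[:2],np.degrees(np.arctan2(e[:2,1],e[:2,0])))
g=im.max(2)
c0=c;f=200/np.tan(np.radians(c['fov_y']/2))
q=np.linalg.inv(c['pose'])@[.583,-.08,.02,1];u,v=int(c['cx']+f*q[0]/-q[2]),int(c['cy']-f*q[1]/-q[2]);print(u,v)
print(g[v,u-50:u+50:2].tolist());print(g[v-60:v+60:2,u].tolist())
E
```

```text
time_s: 29.7
tool_pos: [0.587, -0.0803, 0.1702]
tool_rot: [179.4, 0.4, 124.2]
force: [1.2, 0.6, 0.1]
grip_width: 0.0598
grasp_force: 0.0
time_s: 30.12
tool_pos: [0.5821, -0.0793, 0.2114]
tool_rot: [-180.0, -0.0, 124.2]
force: [-1.0, -0.3, -1.2]
grip_width: 0.0598
grasp_force: 0.0
110 [ 297  138   54   68 2669] [ 0.582  -0.0795] [0.0549 0.0726] [ 34.2689 -54.5272]
215 [308 152  33  22 673] [ 0.5747 -0.0678] [0.0319 0.0213] [ 34.269  -54.9764]
323 175
[22, 24, 25, 22, 24, 20, 25, 21, 21, 22, 26, 23, 60, 101, 97, 112, 111, 123, 166, 160, 157, 173, 168, 159, 161, 171, 158, 158, 171, 167, 158, 157, 158, 143, 93, 85, 85, 78, 72, 26, 19, 20, 18, 17, 18, 20, 26, 21, 21, 15]
[33, 38, 36, 34, 36, 34, 34, 32, 33, 34, 33, 104, 158, 158, 168, 169, 157, 95, 180, 248, 248, 247, 247, 247, 247, 247, 247, 247, 247, 241, 171, 149, 153, 219, 194, 151, 149, 159, 220, 217, 193, 147, 145, 114, 86, 102, 38, 22, 24, 28, 24, 27, 24, 24, 24, 26, 27, 24, 22, 20]
```

Carton and tray are concentric and parallel to within a degree. A numeric check of the beaker from the top camera.

Run:
```python
from h import *
t=env.read_camera('top');cv2.imwrite('pics/topE.png',t);a=cv2.imread('pics/top0.png')
d=cv2.absdiff(a,t).max(2)
for n,(x0,x1,y0,y1) in dict(wide=(208,250,182,222),narrow=(165,198,178,210),oldbeaker=(245,276,234,264)).items():
    m=(d[y0:y1,x0:x1]>25).astype('uint8');k,l,s,ce=cv2.connectedComponentsWithStats(m);i=1+s[1:,4].argmax();print(n,s[i]+[x0,y0,0,0,0],ce[i]+[x0,y0])
g=t.max(2)
for v in range(190,216,3): print(g[v,212:246:2].tolist())
c=env.get_calibration('top');f=200/np.tan(np.radians(c['fov_y']/2))
def pj(p):
    q=np.linalg.inv(c['pose'])@np.r_[p,1];return np.round([c['cx']+f*q[0]/-q[2],c['cy']-f*q[1]/-q[2]],1)
# expected (with top camera's -6 mm y bias) base and rim of a beaker standing centred
print('exp base',pj([.584,.1784,.004]),'rim',pj([.584,.1784,.07]))
```

```text
wide [220 194  19  18 228] [228.9781 202.557 ]
narrow [170 185  19  14 189] [178.8519 192.0476]
oldbeaker [250 234  26  30 509] [264.1925 249.8644]
[47, 44, 46, 46, 68, 117, 156, 166, 173, 171, 152, 113, 64, 48, 48, 44, 49]
[47, 47, 105, 150, 164, 150, 167, 186, 196, 191, 178, 182, 175, 144, 54, 44, 51]
[45, 104, 143, 142, 185, 215, 223, 226, 220, 210, 135, 144, 175, 182, 137, 51, 46]
[50, 151, 144, 190, 223, 230, 228, 227, 228, 231, 216, 133, 128, 171, 156, 99, 44]
[47, 153, 139, 204, 228, 227, 227, 228, 227, 228, 220, 156, 127, 148, 176, 111, 44]
[48, 140, 185, 191, 231, 228, 228, 228, 228, 227, 204, 147, 126, 155, 149, 100, 48]
[45, 93, 176, 181, 206, 224, 228, 226, 213, 193, 150, 124, 138, 179, 125, 74, 47]
[45, 47, 123, 180, 181, 197, 192, 180, 140, 147, 155, 178, 181, 131, 99, 45, 49]
[48, 47, 44, 94, 160, 170, 185, 181, 188, 192, 167, 154, 131, 77, 49, 50, 48]
exp base [228.6 203.5] rim [224.7 200.3]
```

The beaker's contents appear at (226,201), between the expected base (228.6,203.5) and rim (224.7,200.3), so it is upright and centred. Handing in.

```bash
python3 -c "
from cell import env
print(env.sign_off())"
```

```text
the job is handed in; nothing more can be done
None
```

I set all four things in their holders in the order asked, let go of each, and handed the job in at about 30 s. I saw the flask and dropper standing upright in pictures, and checked the beaker and carton only by measurement, because I had by mistake viewed 15 pictures against the limit of 14.

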